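# Close up a cedar trough and squeeze it in the trigger clamp

### The job

Stand the loose cedar end board on the plank, upright and centred across the trough's open end, between the trough and the clamp's rubber pad, and let go of it. Then pump the clamp's trigger, moving the bar only with the trigger, until the pad presses the board firmly but gently against the trough without crushing the soft wood. Finish while still holding trigger and handle squeezed together so that the pressure stays on, and leave everything else on the table alone.

Things in the scene. Friction and masses are not known exactly. Their poses are not given: they have to be found in the camera images.
- jig: Fixed plywood plank, top at z 18 mm, x -190 to 205, 150 wide, with a caulk-gun-style trigger clamp bolted on. Origin on the table, z up, x along the plank the way the clamp pushes; 'plank x, y, z' below are mm in this frame. Wood stop at x 175.5 to 201.5, top z 54; side cleats 14 high at y +-50.5, x 63 to 173. Clamp frame: two steel cheeks, x -160 to -70, 30 wide, top z 98.
- handle: Fixed grey pistol grip of the clamp, standing straight up behind the trigger, 20.5 mm deep (x) by 26 mm wide (y), free from plank z 98 to 168. Rear face (where a rear finger bears) at plank x -157, front face at x -136.5, y 0. Origin inside its lower end at plank x -146.75, z 82.
- lever: Black trigger blade in front of the handle, 8 mm thick, 20 mm wide, about 75 mm long upward from its pivot. Origin on the pivot at x -120, y 0, z 91 in the plank frame; it turns about y. Cheeks hide it below z 98, so squeeze it between z 115 and 160, together with the handle, from above.
- lever_grip (a point): Point in the middle of the trigger blade, 47 mm from the pivot, where to squeeze: plank x -112.5, z 137.4 open, x -127.5 fully squeezed. There the distance from the handle's rear face to the trigger's front face is 48.5 mm open, 33.5 mm fully squeezed. The pad presses with some 1.3 to 1.8 times the finger force on the trigger (return spring 3 N and bar friction 3 N are already off).
- trigger (a joint): Trigger angle: 0 open, 0.32 rad fully squeezed (stop). A spring opens it. A full squeeze drives the bar about 9 mm forward by a pawl on its teeth (4.5 mm apart); on the way back, to below 0.03, the pawl clicks over the teeth and the bar stays. A stroke may begin with up to 4.5 mm of play at the bar. On letting go the pad's pressure drops to 3 N or less: the clamp does not lock.
- advance (a joint): How far the bar with its pad is forward, m: 0 fully back, 0.068 stop. Starts between 0 and 0.018. With the board tight against the trough it reads about 0.042.
- bar: Square toothed steel push bar, 12 mm thick, axis at z 38 in the plank frame, along x; origin on its axis, at plank x = joint advance. Not to be pushed by hand.
- pad: Pad on the front of the bar, 44 x 44 mm rubber face looking to +x, from z 20 to z 64 in the plank frame. Origin on its front face on the bar's axis, at plank x = -15 mm + joint advance.
- trough: Loose pale cedar trough, 130 (x) x 96 (y) x 60 mm high, walls and bottom 12 mm, open on top and at the end that looks towards the pad. Origin at the centre of its underside; axes as the plank. It lies on the plank against the stop; its open end is at plank x 45.
- board_center (a point): Centre of the loose cedar end board: 18 mm thick (its x), 104 wide (its y), 95 high (its z), 70 g, same both ways round. It starts standing on the bare table, right of the plank. In place it stands on the plank (z 18), its top 35 mm above the trough's walls and 49 mm above the pad. A good joint wants 6 to 50 N from the pad; over 60 N crushes the soft wood.
- pots_a: Bystander: tallest stack of black nursery pots, 104 mm wide. Origin under its centre.
- pots_b: Bystander: middle stack of black nursery pots, 90 mm wide.
- pots_c: Bystander: small stack of black nursery pots, 76 mm wide.
- tamper: Bystander: stainless steel tamper standing on its 52 mm foot, 120 mm high.
- bowl: Bystander: small blue glazed bowl, 100 mm wide, 50 mm high.
- chopsticks: Bystander: pair of wooden chopsticks in a paper band, 218 mm long, lying.
- glue: Bystander: white glue bottle with orange cap, 48 mm wide, 140 mm high, behind the plank.
Mind the look-alikes: they are no part of the job. There is more than one size of the part that bears board_center; the job needs the larger.

How it is judged:
By the outcome, as a careful person would: the job done as asked, in the order asked, and still so for the second after the job is handed in, while the arm keeps its last pose, push and grip.
It also fails if it takes over 69 s, if anything falls off the work surface, if the arm or the gripper's body presses on something with over 40 N, if the wrist force passes 120 N, or if a joint passes its speed limit or range.

### The arm

A 6-joint arm with a two-finger parallel gripper is mounted at the origin on the work surface. World frame = base frame: x ahead of the robot, y to its left, z up, the work surface at z = 0. Lengths are in m, angles in rad, forces in N, time in s.
With the tool pointing down it reaches from about 0.4 to 0.925 m from the base axis. Payload 3.4 kg.
Tool frame: the origin (TCP) lies midway between the tips of the shut fingers; the grasp point (between the pads) lies 19 mm behind it; x points along the fingers, y is the direction in which the jaws open and shut, and the axes are right-handed (so a half turn about x gives the same grasp; the last joint's range is limited). The gripper opens to 85 mm and grips with 20 to 120 N. Pads are 22 mm wide; open, the fingers measure 114 mm over their backs; the gripper's body (76 mm by 85 mm) begins 54 mm behind the grasp point. The pads swing forward as they close: fully open they stand 13 mm farther back than shut.
Start: joints at [-1.236, 0.307, 1.506, -0, 1.328, -0.073], TCP at [0.229, -0.528, 0.231] pointing down, gripper open.
Joint ranges: [-3.12, 3.12], [-1.05, 2.28], [0.14, 2.33], [-1.42, 4.57], [0.1, 2.73], [-2.68, 2.68]. Speed limits (rad/s): [2.57, 2.57, 3.14, 3.14, 3.14, 3.14].

### API

Orientations are given as a unit quaternion [w, x, y, z].
In Python, from plant import sense, snapshot, finish_job gives the robot as it stands.
- The arm moves only by the tool carry_out, never from a script. Its argument "moves" is a list of rows, each an object of numbers: "claw": the opening, from 0 (shut) to 1 (fully open); "x", "y", "z": the shift along the world's x, y, z in m; "turn": the turn about the world's z in rad. A call has 1 to 5 rows; each row shifts and turns the commanded pose from where the row before left it; what a row does not reach is not made up. A row lasts 1/8 s, in which the tool goes at most 62.5 mm and 10.7 degrees, less where a joint would pass 70% of its speed; a pose out of reach is approached as far as the arm can. A call with a gripper value outside its range is refused whole. The fingers move at their own pace and stop on an object; "force" is the grip in N (left out, the last holds). Time passes only in rows, so rows that do not move let the fingers close. It gives the time, the measured TCP pose, the force and the opening at its end, in the units of the state.
- sense(): the state, without advancing time (a new reading comes with each control period).
- snapshot(name): name is "scene" or "top" or "wrist"; returns a dict with "frame" (480x640x3 uint8, red, green, blue), "fx", "fy", "cx", "cy" (pixels), "dist_coeffs" ([k1, k2, p1, p2, k3] as OpenCV has them; the pictures are not rectified), "pose" (4x4, takes a point from camera to world coordinates). Camera axes: x right, y down, z forward; pixel columns grow to the right and rows downward; lengths in m; the calibration is good to about 2 mm. A picture is of the moment at which its call begins. There is no depth.
- finish_job(): hands the job in, once; it reports no verdict.
The state is a dict: "time_s": time; "joint_positions": joint angles; "dq": joint speeds; "tau": joint torques, N m; "ee_pos": TCP position; "tcp_rot": TCP orientation; "force": force on the tool from outside, world axes, zero at the start; "wrist_torque": the same for the moment, N m; "opening": finger opening in m.
Only numpy, scipy, OpenCV 4.12 (cv2) and the standard library are available. Lean on these libraries where they do the work, as an engineer would, in place of code of your own. Each camera call takes 0.05 s, during which the arm holds its last target.

## Working session

There is one attempt and no reset: what is moved stays moved. The work goes in short steps, Python scripts to look and compute and a tool call to move; the robot and the scene stay as the last step left them, time stands still between calls to the robot, and variables do not carry over. Pictures are saved under pics/ and viewed, and the job is handed in when it is done.

Besides the shell and the picture viewer there is one more tool, called as a command line: name --argument value ..., lists and objects as JSON in quotes. carry_out: Moves the arm, as the interface text tells. Its arguments: {"type":"object","properties":{"moves":{"type":"array","items":{"type":"object","properties":{"claw":{"type":"number"},"x":{"type":"number"},"y":{"type":"number"},"z":{"type":"number"},"turn":{"type":"number"}}}},"force":{"type":"number"}},"required":["moves"]}

```bash
mkdir -p pics; ls
cat > h.py <<'E'
import numpy as np, cv2, sys
from plant import sense, snapshot, finish_job
def shot(name, fn):
    s=snapshot(name); cv2.imwrite('pics/'+fn+'.png', s['frame'][:,:,::-1]); 
    np.savez('pics/'+fn+'.npz', **{k:np.array(v) for k,v in s.items()}); return s
def load(fn): return dict(np.load('pics/'+fn+'.npz'))
def K(s): return np.array([[s['fx'],0,s['cx']],[0,s['fy'],s['cy']],[0,0,1]],float)
def ray(s,uv,z):
    p=cv2.undistortPoints(np.array(uv,float).reshape(-1,1,2),K(s),np.array(s['dist_coeffs'],float))[:,0]
    T=np.array(s['pose']); d=np.c_[p,np.ones(len(p))]@T[:3,:3].T; o=T[:3,3]
    z=np.broadcast_to(np.array(z,float),len(p))
    return o+d*((z-o[2])/d[:,2])[:,None]
def proj(s,P):
    T=np.linalg.inv(np.array(s['pose'])); r=cv2.Rodrigues(T[:3,:3])[0]
    return cv2.projectPoints(np.array(P,float).reshape(-1,1,3),r,T[:3,3],K(s),np.array(s['dist_coeffs'],float))[0][:,0]
E
python3 - <<'E'
from h import *
shot('scene','s0');shot('top','t0');shot('wrist','w0')
for f in ['s0','t0']:
    print(load(f)['pose'].round(3))
print(sense())
E
```

```text
pics
[[ 0.027  0.86  -0.51   1.448]
 [ 1.    -0.02   0.02   0.057]
 [ 0.007 -0.51  -0.86   1.604]
 [ 0.     0.     0.     1.   ]]
[[ 1.300e-02 -9.830e-01  1.820e-01  2.950e-01]
 [-1.000e+00 -1.300e-02 -1.000e-03  6.300e-02]
 [ 3.000e-03 -1.820e-01 -9.830e-01  1.619e+00]
 [ 0.000e+00  0.000e+00  0.000e+00  1.000e+00]]
{'time_s': 0.15, 'joint_positions': array([-1.23550341e+00,  3.07401028e-01,  1.50737013e+00,  1.49340026e-06,
        1.32842024e+00, -7.34903167e-02]), 'dq': array([-0.00054605, -0.00319286, -0.00448462, -0.00146318, -0.0026465 ,
        0.00262843]), 'tau': array([ 5.93085351e-04, -4.57976139e+01, -2.52219111e+01, -9.17907209e-05,
        8.44311726e-03, -1.20841125e-05]), 'ee_pos': array([ 0.22836425, -0.5271212 ,  0.23059394]), 'tcp_rot': array([-0.14296186, -0.69231464, -0.14408281,  0.69246118]), 'force': array([0.29877661, 0.41841307, 0.32825285]), 'wrist_torque': array([0.027182  , 0.02567289, 0.02365246]), 'opening': 0.0855312649633391}
```

View pics/s0.png

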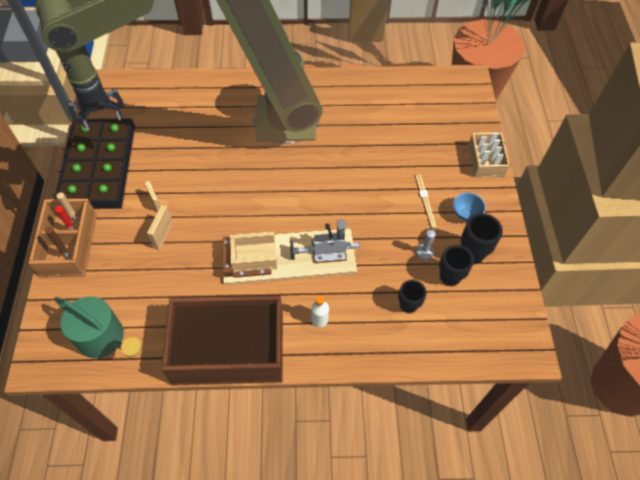

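View pics/t0.png

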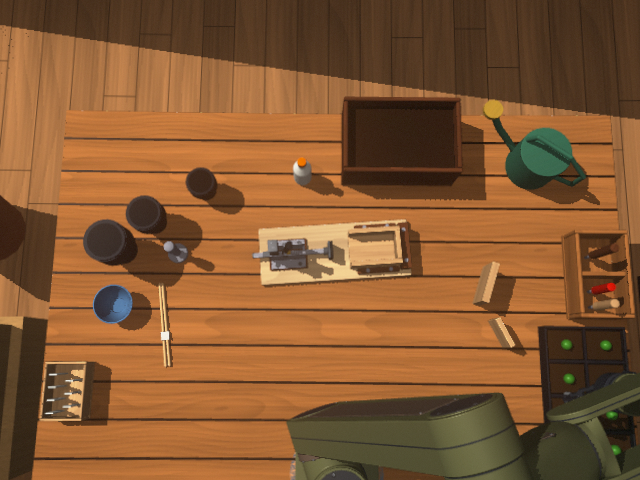

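View pics/w0.png

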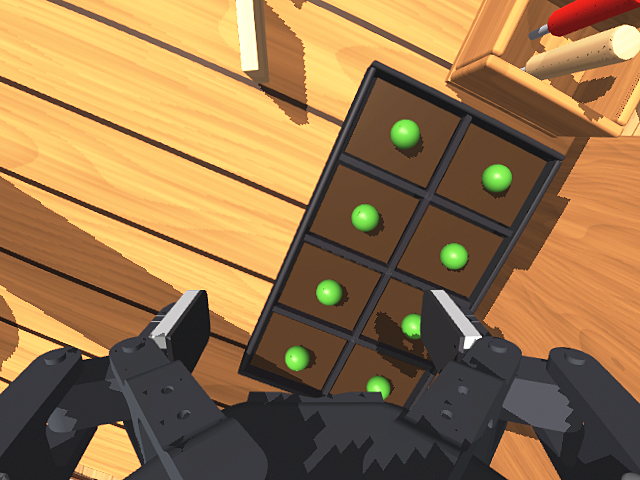

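The top view shows the plank around (335,252) with its +x pointing right (world -y). The larger board is near (488,284) and the small look-alike near (502,333). I'll zoom in on both.

Run:
```python
import cv2
a=cv2.imread('pics/t0.png')
cv2.imwrite('pics/t0a.png',cv2.resize(a[210:295,245:425],None,fx=4.4,fy=4.4,interpolation=cv2.INTER_CUBIC))
cv2.imwrite('pics/t0b.png',cv2.resize(a[250:360,460:530],None,fx=5,fy=5,interpolation=cv2.INTER_CUBIC))
```

```text
(no output)
```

View pics/t0a.png

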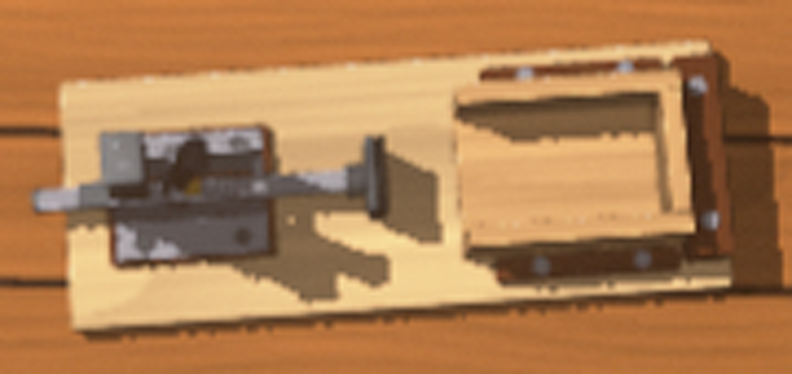

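View pics/t0b.png

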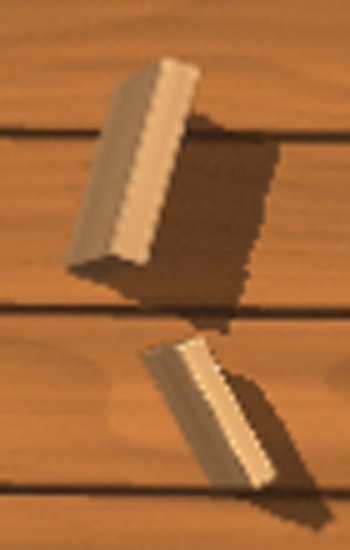

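Run:
```python
from h import *
s=load('t0')
c=np.array([[60,86],[708,42],[730,290],[75,331]])/4.4+[244.6,209.6]
P=ray(s,c,.018);print(P.round(4))
o=[np.linalg.norm(P[i]-P[(i+1)%4]) for i in range(4)];print(o)
# fit
L=np.array([[-190,75],[205,75],[205,-75],[-190,-75]])/1000.
def fit(L,W):
    m=L.mean(0);w=W[:,:2].mean(0);A=(L-m)[:,0]+1j*(L-m)[:,1];B=(W[:,:2]-w)[:,0]+1j*(W[:,:2]-w)[:,1]
    a=np.angle(np.vdot(A,B));R=np.array([[np.cos(a),-np.sin(a)],[np.sin(a),np.cos(a)]])
    return a,w-R@m,np.abs(np.exp(1j*a)*A-B)
print(fit(L,P))
c=np.array([[165,58],[200,70],[148,265],[110,260]])/5+[459.6,249.6]
P=ray(s,c,.095);print(P.round(4),P.mean(0),[np.linalg.norm(P[i]-P[(i+1)%4]) for i in range(4)])
d=(P[0]+P[1]-P[2]-P[3]);print('long axis ang',np.arctan2(d[1],d[0]))
```

```text
[[ 0.613   0.2108  0.018 ]
 [ 0.6454 -0.1808  0.018 ]
 [ 0.4945 -0.1917  0.018 ]
 [ 0.4649  0.1975  0.018 ]]
[np.float64(0.39293543840564804), np.float64(0.15126541783987457), np.float64(0.3903180037677627), np.float64(0.14875256703233639)]
(np.float64(-1.4912978963274381), array([0.55386948, 0.01641742]), array([0.00111848, 0.00126885, 0.00235163, 0.00251618]))
[[ 0.5239 -0.3844  0.095 ]
 [ 0.5181 -0.4014  0.095 ]
 [ 0.4206 -0.3717  0.095 ]
 [ 0.4228 -0.3532  0.095 ]] [ 0.47131575 -0.377667    0.095     ] [np.float64(0.018026002432051456), np.float64(0.10189367756891056), np.float64(0.01863238824987873), np.float64(0.10579566165239726)]
long axis ang -0.2975088390380862
```

```bash
cat >> h.py <<'E'
from scipy.spatial.transform import Rotation as R
def st():
    s=sense(); q=s['tcp_rot']; M=R.from_quat([q[1],q[2],q[3],q[0]]).as_matrix()
    print('t %.2f pos %s ywang %.4f fx %s open %.4f F %s q6 %.3f q1 %.3f'%(s['time_s'],s['ee_pos'].round(4),np.arctan2(M[1,1],M[0,1]),M[:,0].round(3),s['opening'],s['force'].round(1),s['joint_positions'][5],s['joint_positions'][0]))
    return s,M
E
python3 - <<'E'
from h import *
st()
s=load('w0');sc=sense();print(s['pose'].round(3))
q=sc['tcp_rot'];M=R.from_quat([q[1],q[2],q[3],q[0]]).as_matrix();print(M.round(3))
E
```

```text
t 0.15 pos [ 0.2284 -0.5271  0.2306] ywang -1.1620 fx [-0.001  0.002 -1.   ] open 0.0855 F [0.3 0.4 0.3] q6 -0.073 q1 -1.236
[[ 0.396 -0.885 -0.246  0.289]
 [-0.918 -0.382 -0.104 -0.501]
 [-0.002  0.267 -0.964  0.373]
 [ 0.     0.     0.     1.   ]]
[[-0.001  0.397 -0.918]
 [ 0.002 -0.918 -0.397]
 [-1.    -0.002 -0.   ]]
```

carry_out --moves '[{"x": 0.0485,"y": 0.03,"turn": -0.141,"claw": 1},{"x": 0.0485,"y": 0.03,"turn": -0.141},{"x": 0.0485,"y": 0.03,"turn": -0.141},{"x": 0.0485,"y": 0.03,"turn": -0.141},{"x": 0.0485,"y": 0.03,"turn": -0.141}]'

```text
validation failed for argument at $.mo...
```

carry_out --moves '[{"claw": 1},{"claw": 1}]'

```text
validation failed for argument at $.mo...
```

Run:
```python
from h import *
s=shot('wrist','w1'); st()
```

```text
t 0.20 pos [ 0.2284 -0.5272  0.2307] ywang -1.1620 fx [-0.     0.001 -1.   ] open 0.0858 F [0.2 0.2 0.4] q6 -0.073 q1 -1.236
```

View pics/w1.png

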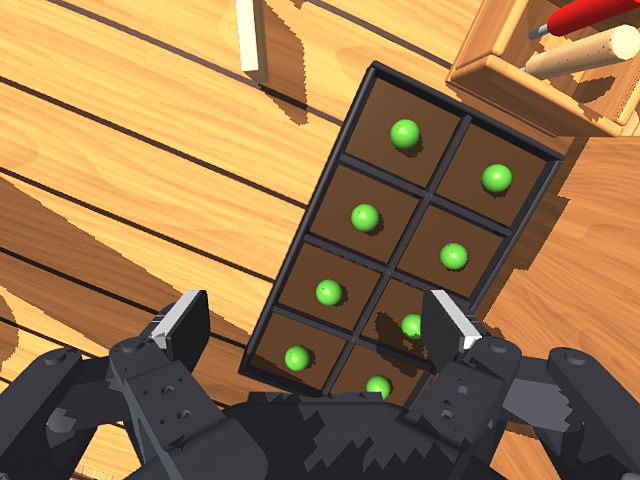

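The arm hasn't moved: both calls were refused. I'll try again with every key in each row.

carry_out --moves '[{"x": 0.0485,"y": 0.03,"z": 0.0,"turn": -0.141,"claw": 1.0},{"x": 0.0485,"y": 0.03,"z": 0.0,"turn": -0.141,"claw": 1.0},{"x": 0.0485,"y": 0.03,"z": 0.0,"turn": -0.141,"claw": 1.0},{"x": 0.0485,"y": 0.03,"z": 0.0,"turn": -0.141,"claw": 1.0},{"x": 0.0485,"y": 0.03,"z": 0.0,"turn": -0.141,"claw": 1.0}]'

```text
time_s: 0.82
ee_pos: [0.4724, -0.3765, 0.2312]
tcp_rot: [0.106, -0.699, 0.106, 0.699]
force: [0.8, -0.5, -0.6]
opening: 0.0856
```

Run:
```python
from h import *
s=shot('wrist','w2'); st()
```

```text
t 0.88 pos [ 0.4788 -0.3722  0.2311] ywang -1.8737 fx [ 0.006  0.004 -1.   ] open 0.0856 F [ 4.2  1.4 -0.2] q6 1.138 q1 -0.735
```

View pics/w2.png

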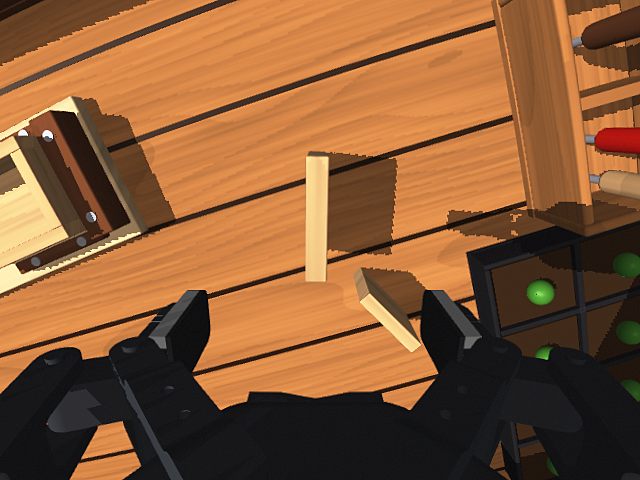

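Run:
```python
from h import *
s=load('w2'); st()
P=ray(s,[[307,156],[328,156],[327,281],[306,281]],.095)
print(P.round(4),P.mean(0),[np.linalg.norm(P[i]-P[(i+1)%4]).round(4) for i in range(4)])
d=(P[0]+P[1]-P[2]-P[3]);print('long axis ang',np.arctan2(d[1],d[0]),np.arctan2(d[1],d[0])-np.pi/2)
P=ray(s,[[358,290],[365,268],[420,346]],[.07,.07,.07]);print(P)
```

```text
t 0.88 pos [ 0.4788 -0.3722  0.2311] ywang -1.8737 fx [ 0.006  0.004 -1.   ] open 0.0856 F [ 4.2  1.4 -0.2] q6 1.138 q1 -0.735
[[ 0.5236 -0.3874  0.095 ]
 [ 0.5188 -0.4027  0.095 ]
 [ 0.4206 -0.3722  0.095 ]
 [ 0.4258 -0.3554  0.095 ]] [ 0.47219553 -0.37942491  0.095     ] [np.float64(0.0161), np.float64(0.1028), np.float64(0.0176), np.float64(0.1028)]
long axis ang -0.3084990680154081 -1.8792953948103046
[[ 0.39310181 -0.39473309  0.07      ]
 [ 0.4121042  -0.40654771  0.07      ]
 [ 0.31714519 -0.43700113  0.07      ]]
```

carry_out --moves '[{"x": 0.0,"y": 0.0,"z": -0.04,"turn": 0.0,"claw": 1.0},{"x": 0.0,"y": 0.0,"z": -0.05,"turn": 0.0,"claw": 1.0},{"x": 0.0,"y": 0.0,"z": -0.04,"turn": 0.0,"claw": 1.0},{"x": 0.0,"y": 0.0,"z": -0.025,"turn": 0.0,"claw": 1.0},{"x": 0.0,"y": 0.0,"z": -0.007,"turn": 0.0,"claw": 1.0}]'

```text
time_s: 1.5
ee_pos: [0.4697, -0.3766, 0.0672]
tcp_rot: [0.105, -0.698, 0.103, 0.701]
force: [0.2, -0.8, -0.5]
opening: 0.0852
```

carry_out --moves '[{"x": 0.0,"y": 0.0,"z": 0.0,"turn": 0.0,"claw": 1.0},{"x": 0.0,"y": 0.0,"z": 0.0,"turn": 0.0,"claw": 0.4},{"x": 0.0,"y": 0.0,"z": 0.0,"turn": 0.0,"claw": 0.35}]' --force 25

```text
time_s: 1.88
ee_pos: [0.4717, -0.3783, 0.0706]
tcp_rot: [-0.104, 0.7, -0.105, -0.699]
force: [0.3, -0.2, -0.0]
opening: 0.0517
```

Run:
```python
from h import *
s=shot('wrist','w3'); st()
```

```text
t 1.93 pos [ 0.4716 -0.3781  0.0705] ywang -1.8670 fx [ 0.002 -0.001 -1.   ] open 0.0439 F [-0.1  0.2 -0.9] q6 1.121 q1 -0.746
```

View pics/w3.png

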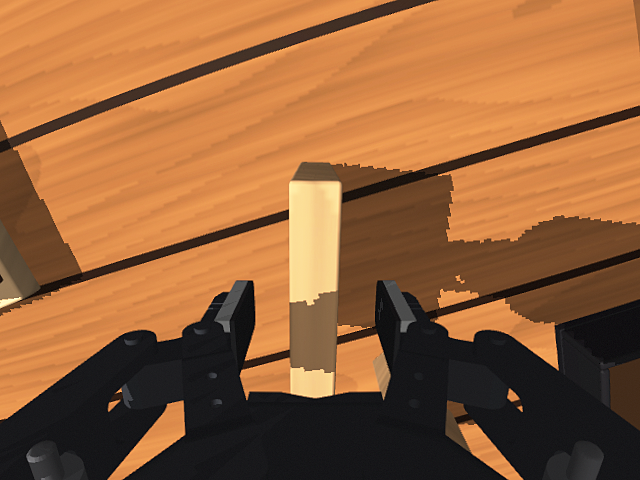

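The board sits midway between the jaws (board columns 290–341, pads at 254 and 377). Closing.

carry_out --moves '[{"x": 0.0,"y": 0.0,"z": 0.0,"turn": 0.0,"claw": 0.0},{"x": 0.0,"y": 0.0,"z": 0.0,"turn": 0.0,"claw": 0.0},{"x": 0.0,"y": 0.0,"z": 0.0,"turn": 0.0,"claw": 0.0},{"x": 0.0,"y": 0.0,"z": 0.0,"turn": 0.0,"claw": 0.0},{"x": 0.0,"y": 0.0,"z": 0.0,"turn": 0.0,"claw": 0.0}]' --force 25

```text
time_s: 2.55
ee_pos: [0.4713, -0.3779, 0.0699]
tcp_rot: [-0.104, 0.7, -0.105, -0.699]
force: [-0.2, 0.4, 5.8]
opening: 0.0178
```

Run:
```python
from h import *
st()
```

```text
t 2.55 pos [ 0.4713 -0.3779  0.0699] ywang -1.8670 fx [ 0.001 -0.001 -1.   ] open 0.0178 F [-0.2  0.4  5.8] q6 1.121 q1 -0.746
```

carry_out --moves '[{"x": 0.0,"y": 0.0,"z": 0.015,"turn": 0.0,"claw": 0.0},{"x": 0.0,"y": 0.0,"z": 0.04,"turn": 0.0,"claw": 0.0},{"x": 0.0,"y": 0.0,"z": 0.05,"turn": 0.0,"claw": 0.0},{"x": 0.005,"y": 0.02,"z": 0.04,"turn": 0.05,"claw": 0.0},{"x": 0.012,"y": 0.045,"z": 0.005,"turn": 0.06,"claw": 0.0}]'

```text
time_s: 3.18
ee_pos: [0.49, -0.315, 0.2237]
tcp_rot: [-0.064, 0.707, -0.068, -0.701]
force: [0.6, -0.4, -0.7]
opening: 0.0176
```

carry_out --moves '[{"x": 0.012,"y": 0.05,"z": 0.0,"turn": 0.06,"claw": 0.0},{"x": 0.012,"y": 0.05,"z": 0.0,"turn": 0.06,"claw": 0.0},{"x": 0.012,"y": 0.05,"z": 0.0,"turn": 0.06,"claw": 0.0},{"x": 0.012,"y": 0.05,"z": 0.0,"turn": 0.06,"claw": 0.0},{"x": 0.01,"y": 0.04,"z": 0.0,"turn": 0.026,"claw": 0.0}]'

```text
time_s: 3.8
ee_pos: [0.546, -0.0706, 0.2198]
tcp_rot: [0.029, 0.707, 0.029, -0.706]
force: [0.7, -1.1, 0.3]
opening: 0.017
```

carry_out --moves '[{"x": 0.01,"y": 0.035,"z": 0.0,"turn": 0.0,"claw": 0.0},{"x": 0.0,"y": 0.02,"z": 0.0,"turn": 0.0,"claw": 0.0},{"x": 0.0,"y": 0.0,"z": 0.0,"turn": 0.0,"claw": 0.0},{"x": 0.0,"y": 0.0,"z": 0.0,"turn": 0.0,"claw": 0.0}]'

```text
time_s: 4.3
ee_pos: [0.5556, -0.0186, 0.2194]
tcp_rot: [-0.028, -0.706, -0.028, 0.707]
force: [0.5, 0.1, -0.7]
opening: 0.0177
```

Run:
```python
from h import *
s=shot('wrist','w4'); shot('scene','s4'); shot('top','t4');st()
```

```text
t 4.45 pos [ 0.5558 -0.0189  0.2193] ywang -1.4926 fx [-0. -0. -1.] open 0.0176 F [ 0.4 -0.1 -0.5] q6 1.383 q1 -0.110
```

View pics/w4.png

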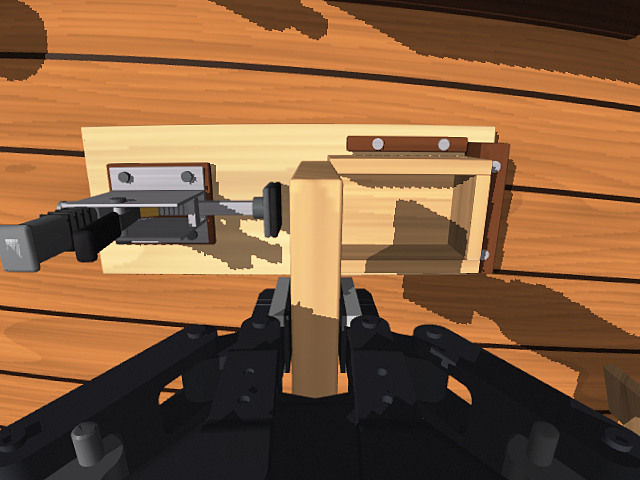

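View pics/t4.png

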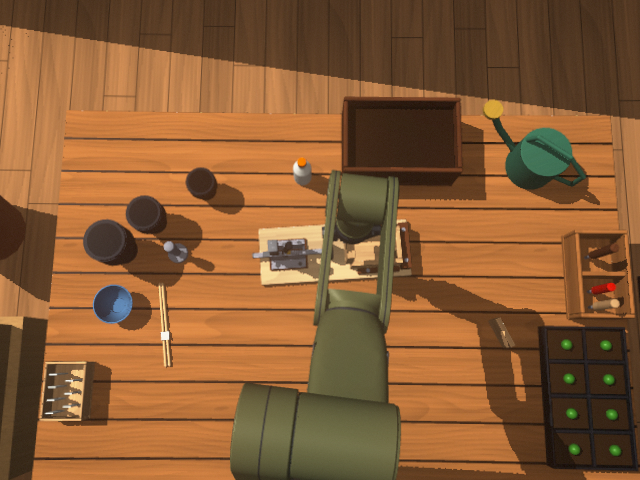

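Run:
```python
import cv2
a=cv2.imread('pics/w4.png')
cv2.imwrite('pics/w4a.png',cv2.resize(a[110:300,60:320],None,fx=3,fy=3,interpolation=cv2.INTER_CUBIC))
cv2.imwrite('pics/w4b.png',cv2.resize(a[110:300,270:530],None,fx=3,fy=3,interpolation=cv2.INTER_CUBIC))
```

```text
(no output)
```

View pics/w4a.png

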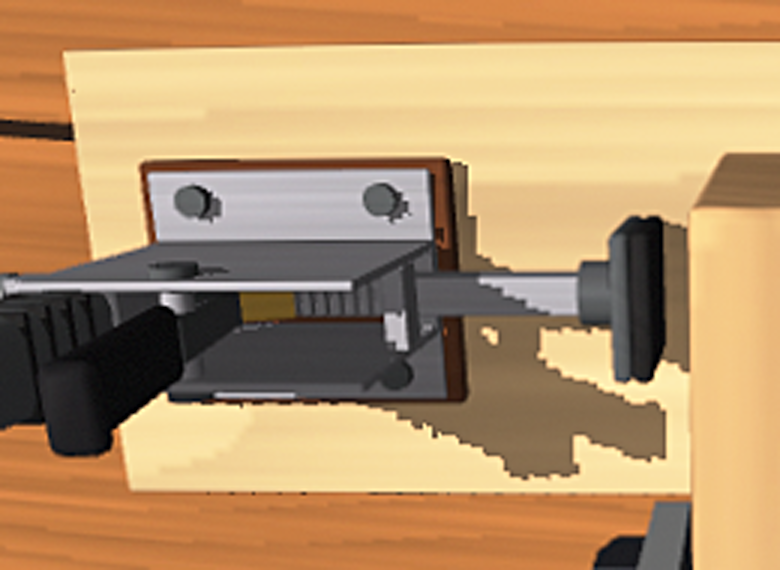

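View pics/w4b.png

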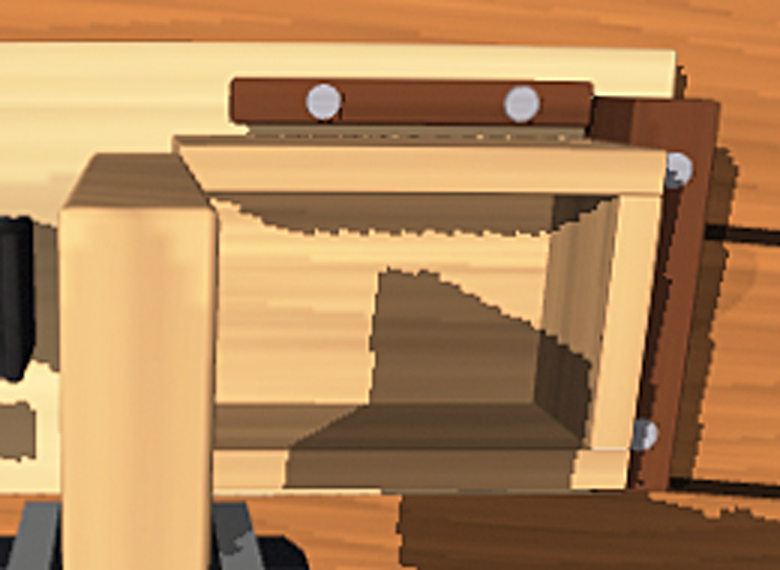

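```bash
cat > fitw4.py <<'E'
from h import *
from scipy.optimize import least_squares
s=load('w4')
o=[270,110]
A=[((674,52),o,(205,75,18)),((178,147),o,(45,48,78)),((667,150),o,(175,48,78)),((629,490),o,(175,-48,78)),((205,193),o,(45,36,78)),
((64,52),[60,110],(-190,75,18)),((131,491),[60,110],(-190,-75,18))]
uv=np.array([np.array(a)/3-.33+b for a,b,c in A]);L=np.array([c for *_,c in A])/1000
def W(p,L):
    c,n=np.cos(p[2]),np.sin(p[2]);return np.c_[p[0]+c*L[:,0]-n*L[:,1],p[1]+n*L[:,0]+c*L[:,1],L[:,2]]
r=least_squares(lambda p:(proj(s,W(p,L))-uv).ravel(),[.554,.0164,-1.491]);print(r.x);print((proj(s,W(r.x,L))-uv).round(1))
p=r.x
def toL(P):
    c,n=np.cos(p[2]),np.sin(p[2]);d=P[:,:2]-p[:2];return np.c_[d@[c,n],d@[-n,c]]*1000
print('pad',toL(ray(s,np.array([[663,222],[661,378]])/3-.33+[60,110],.064)))
print('board top far',toL(ray(s,np.array([[61,208],[213,208]])/3-.33+o,.2444)))
print('board bot far',toL(ray(s,np.array([[95,155],[187,155]])/3-.33+o,.1494)))
print('tcp',toL(sense()['ee_pos'][None]))
E
python3 fitw4.py
```

```text
[ 0.55511256  0.01328443 -1.49679753]
[[ 3.6  0.3]
 [ 1.9 -0.5]
 [ 2.3  0.4]
 [ 0.2  0.2]
 [-7.4 -0.4]
 [ 0.1 -0.1]
 [ 0.2  1.1]]
pad [[  4.11887923  26.09511618]
 [  2.61212733 -18.9066774 ]]
board top far [[24.13214325 50.94199711]
 [40.74724978 51.00769469]]
board bot far [[24.48819992 50.25219463]
 [42.44096414 50.325999  ]]
tcp [[32.1222638  -1.67767844]]
```

```bash
sed -i 's/((205,193),o,(45,36,78)),//' fitw4.py; python3 fitw4.py
```

```text
[ 0.55503233  0.01456628 -1.49560218]
[[ 2.2  0. ]
 [ 0.2 -0.6]
 [ 0.7  0.1]
 [-1.2 -0. ]
 [-1.2  0.1]
 [-0.8  1.3]]
pad [[  5.43432369  26.07388332]
 [  3.87377986 -18.92607701]]
board top far [[25.47727419 50.8968236 ]
 [42.09244737 50.94266023]]
board bot far [[25.83250604 50.206596  ]
 [43.78534565 50.25894044]]
tcp [[33.40448997 -1.73236537]]
```

```bash
cat >> fitw4.py <<'E'
print('bar',toL(ray(s,np.array([[570,273],[570,315],[480,273],[480,316]])/3-.33+[60,110],.044)))
print('cheekbase',toL(ray(s,np.array([[143,162],[450,160],[466,400]])/3-.33+[60,110],.018)))
pp=[[-7,y,z] for y in(22,-22) for z in(64,20)]+[[3.5,y,z] for y in(22,-22) for z in(64,20)]
print((( proj(s,W(p,np.array(pp)/1000))-[60,110]+.33)*3).round(0))
t=load('t0')
print('top pad',toL(ray(t,np.array([[374,140],[385,140],[384,212],[375,215]])/4.4+[244.6,209.6],.064)))
print('top trough',toL(ray(t,np.array([[456,97],[682,72],[695,232],[470,250]])/4.4+[244.6,209.6],.078)))
E
python3 fitw4.py
```

```text
[ 0.55503233  0.01456628 -1.49560218]
[[ 2.2  0. ]
 [ 0.2 -0.6]
 [ 0.7  0.1]
 [-1.2 -0. ]
 [-1.2  0.1]
 [-0.8  1.3]]
pad [[  5.43432369  26.07388332]
 [  3.87377986 -18.92607701]]
board top far [[25.47727419 50.8968236 ]
 [42.09244737 50.94266023]]
board bot far [[25.83250604 50.206596  ]
 [43.78534565 50.25894044]]
tcp [[33.40448997 -1.73236537]]
bar [[-24.75390915   8.16089562]
 [-25.32394883  -4.74003487]
 [-51.99021899   8.16475575]
 [-52.86426593  -5.07723671]]
cheekbase [[-167.09246587   40.17594885]
 [ -66.28169415   39.91427597]
 [ -66.63753394  -39.6677811 ]]
[[619. 237.]
 [637. 217.]
 [624. 388.]
 [641. 351.]
 [656. 237.]
 [670. 217.]
 [660. 388.]
 [672. 351.]]
top pad [[ -6.0869534   19.63679296]
 [  0.33297055  19.23914243]
 [ -3.13083897 -23.18813809]
 [ -8.47584709 -24.62453691]]
top trough [[ 42.61976609  39.5416179 ]
 [174.86877337  46.18782151]
 [174.07394932 -47.91380156]
 [ 44.14867185 -50.37653295]]
```

carry_out --moves '[{"x": 0.001,"y": 0.002,"z": -0.02,"turn": 0.0,"claw": 0.0},{"x": 0.0,"y": 0.0,"z": -0.03,"turn": 0.0,"claw": 0.0},{"x": 0.0,"y": 0.0,"z": -0.01,"turn": 0.0,"claw": 0.0},{"x": 0.0,"y": 0.0,"z": 0.0,"turn": 0.0,"claw": 0.0}]'

```text
time_s: 4.95
ee_pos: [0.5566, -0.0162, 0.1588]
tcp_rot: [-0.028, -0.706, -0.028, 0.707]
force: [-0.4, 0.4, -0.3]
opening: 0.0174
```

Run:
```python
from h import *
s=shot('wrist','w5'); st()
a=s['frame'][:,:,::-1]
cv2.imwrite('pics/w5a.png',cv2.resize(a[40:240,200:440],None,fx=3,fy=3,interpolation=cv2.INTER_CUBIC))
```

```text
t 5.00 pos [ 0.5574 -0.0161  0.1596] ywang -1.4917 fx [ 0. -0. -1.] open 0.0173 F [ 0.7 -0.5 -1.2] q6 1.387 q1 -0.105
```

View pics/w5.png

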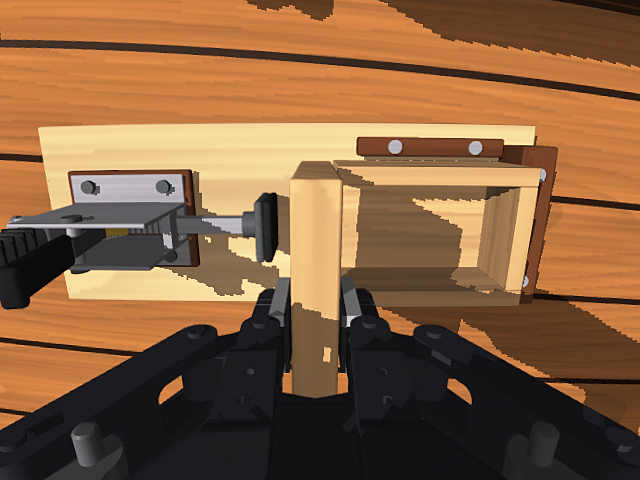

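View pics/w5a.png

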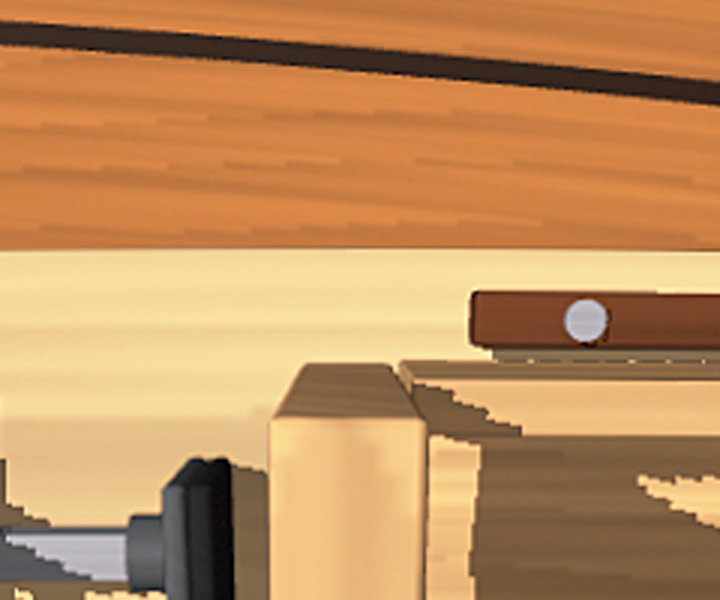

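```bash
cat > w5.py <<'E'
from h import *
s=load('w5');o=np.array([200,40])
p=[.5550,.0146,-1.4945]
c,n=np.cos(p[2]),np.sin(p[2])
f=lambda u,z:print((((ray(s,np.array(u)/3-.33+o,z)[:,:2]-p[:2])@np.array([[c,-n],[n,c]]))*1000).round(1))
f([[305,365],[391,365]],.0897); f([[271,418],[424,418]],.1847)
f([[401,362],[410,378]],[.068,.078])
E
python3 w5.py
python3 - <<'E'
from h import *
s=load('w5')
uv=np.array([[38.5,127],[535,127],[540,168],[521,305]]);L=np.array([[-190,75,18],[205,75,18],[175,48,78],[175,-48,78]])/1000
from scipy.optimize import least_squares
def W(p,L):
    c,n=np.cos(p[2]),np.sin(p[2]);return np.c_[p[0]+c*L[:,0]-n*L[:,1],p[1]+n*L[:,0]+c*L[:,1],L[:,2]]
r=least_squares(lambda p:(proj(s,W(p,L))-uv).ravel(),[.554,.0164,-1.491]);print(r.x,r.fun.round(1))
E
```

```text
[[23.5 51.3]
 [40.2 51.4]]
[[23.3 52.2]
 [39.9 52.2]]
[[43.3 50.5]
 [44.7 47.9]]
[ 0.55502732  0.01434718 -1.49419927] [-1.7  0.8  2.1 -0.5  1.7 -0.4 -2.2  0.6]
```

carry_out --moves '[{"x": 0.0,"y": 0.0,"z": -0.03,"turn": 0.0,"claw": 0.0},{"x": 0.0,"y": 0.0,"z": -0.03,"turn": 0.0,"claw": 0.0},{"x": 0.0,"y": 0.0,"z": -0.008,"turn": 0.0,"claw": 0.0},{"x": 0.0,"y": 0.0,"z": 0.0,"turn": 0.0,"claw": 0.0},{"x": 0.0,"y": 0.0,"z": 0.0,"turn": 0.0,"claw": 0.0}]'

```text
time_s: 5.62
ee_pos: [0.5584, -0.0158, 0.0927]
tcp_rot: [0.028, 0.708, 0.028, -0.706]
force: [1.0, 0.1, -1.0]
opening: 0.0175
```

carry_out --moves '[{"x": 0.0,"y": 0.0,"z": -0.0015,"turn": 0.0,"claw": 0.0},{"x": 0.0,"y": 0.0,"z": 0.0,"turn": 0.0,"claw": 0.0}]'

```text
time_s: 5.88
ee_pos: [0.5574, -0.0156, 0.0904]
tcp_rot: [0.028, 0.707, 0.028, -0.706]
force: [-0.8, 0.5, -0.7]
opening: 0.0175
```

carry_out --moves '[{"x": 0.0,"y": 0.0,"z": -0.0015,"turn": 0.0,"claw": 0.0},{"x": 0.0,"y": 0.0,"z": 0.0,"turn": 0.0,"claw": 0.0}]'

```text
time_s: 6.12
ee_pos: [0.5569, -0.0156, 0.0882]
tcp_rot: [-0.028, -0.706, -0.028, 0.707]
force: [-0.4, -0.7, -0.5]
opening: 0.0175
```

carry_out --moves '[{"x": 0.0,"y": 0.0,"z": -0.001,"turn": 0.0,"claw": 0.0},{"x": 0.0,"y": 0.0,"z": 0.0,"turn": 0.0,"claw": 0.0}]'

```text
time_s: 6.38
ee_pos: [0.557, -0.0156, 0.0879]
tcp_rot: [0.028, 0.707, 0.028, -0.707]
force: [-1.6, 1.0, 4.5]
opening: 0.0173
```

Run:
```python
from h import *
s=shot('wrist','w6'); st()
```

```text
t 6.42 pos [ 0.557  -0.0156  0.0879] ywang -1.4910 fx [ 0.  0. -1.] open 0.0178 F [-1.6  0.5  5.2] q6 1.387 q1 -0.104
```

View pics/w6.png

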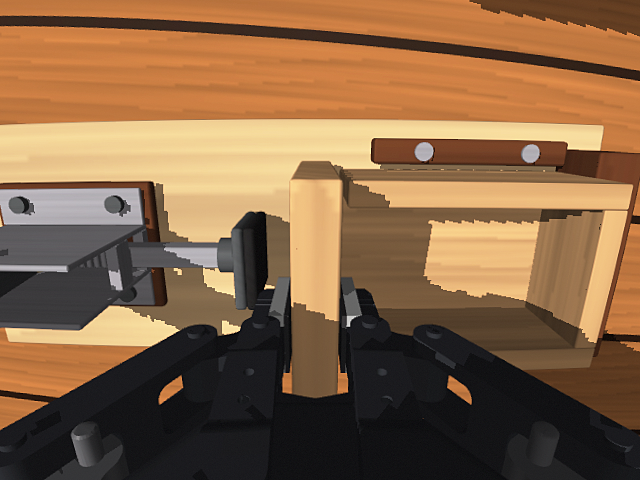

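The board has touched down at the expected height (4.5–5 N). Now I'll let go and lift away.

carry_out --moves '[{"x": 0.0,"y": 0.0,"z": 0.0,"turn": 0.0,"claw": 0.25},{"x": 0.0,"y": 0.0,"z": 0.0,"turn": 0.0,"claw": 0.4},{"x": 0.0,"y": 0.0,"z": 0.0,"turn": 0.0,"claw": 0.5},{"x": 0.0,"y": 0.0,"z": 0.0,"turn": 0.0,"claw": 0.5}]' --force 20

```text
time_s: 6.92
ee_pos: [0.557, -0.0156, 0.0872]
tcp_rot: [-0.028, -0.706, -0.028, 0.707]
force: [-1.0, -1.0, -0.4]
opening: 0.0427
```

carry_out --moves '[{"x": 0.0,"y": 0.0,"z": 0.015,"turn": 0.0,"claw": 0.5},{"x": 0.0,"y": 0.0,"z": 0.03,"turn": 0.0,"claw": 0.5},{"x": 0.0,"y": 0.0,"z": 0.05,"turn": 0.0,"claw": 1.0},{"x": 0.0,"y": 0.0,"z": 0.05,"turn": 0.0,"claw": 1.0},{"x": 0.0,"y": 0.0,"z": 0.02,"turn": 0.0,"claw": 1.0}]'

```text
time_s: 7.55
ee_pos: [0.5589, -0.0158, 0.2573]
tcp_rot: [0.029, 0.709, 0.028, -0.704]
force: [0.2, -0.4, -0.1]
opening: 0.0854
```

Run:
```python
from h import *
s=shot('wrist','w7'); st()
```

```text
t 7.60 pos [ 0.5597 -0.0159  0.2589] ywang -1.4909 fx [ 0.01  -0.001 -1.   ] open 0.0855 F [0.5 0.2 1.6] q6 1.387 q1 -0.104
```

View pics/w7.png

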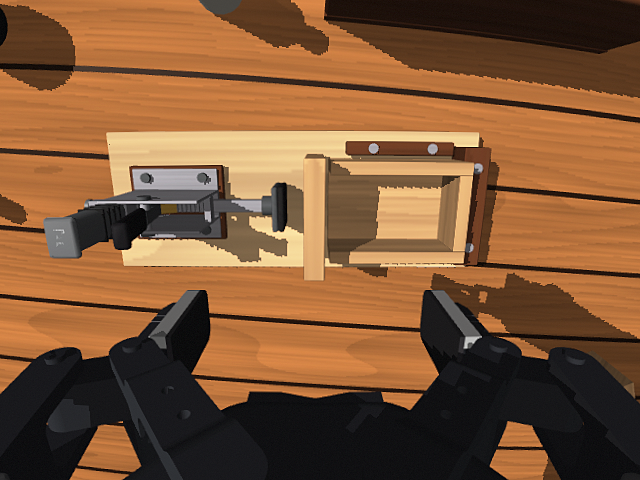

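carry_out --moves '[{"x": -0.002,"y": 0.03,"z": 0.0,"turn": 0.0,"claw": 1.0},{"x": -0.004,"y": 0.05,"z": 0.0,"turn": 0.0,"claw": 1.0},{"x": -0.004,"y": 0.05,"z": 0.0,"turn": 0.0,"claw": 1.0},{"x": -0.002,"y": 0.032,"z": 0.0,"turn": 0.0,"claw": 1.0},{"x": 0.0,"y": 0.0,"z": 0.0,"turn": 0.0,"claw": 1.0}]'

```text
time_s: 8.22
ee_pos: [0.5443, 0.1485, 0.2522]
tcp_rot: [-0.029, -0.706, -0.03, 0.707]
force: [0.1, 0.1, -0.6]
opening: 0.0855
```

carry_out --moves '[{"x": 0.0,"y": 0.0,"z": 0.0,"turn": 0.0,"claw": 1.0},{"x": 0.0,"y": 0.0,"z": 0.0,"turn": 0.0,"claw": 1.0}]'

```text
time_s: 8.48
ee_pos: [0.5451, 0.1452, 0.2523]
tcp_rot: [-0.028, -0.706, -0.028, 0.707]
force: [-0.4, 0.8, 0.0]
opening: 0.0849
```

Run:
```python
from h import *
s=shot('wrist','w8'); st()
a=s['frame'][:,:,::-1]
cv2.imwrite('pics/w8a.png',cv2.resize(a[120:320,240:480],None,fx=3,fy=3,interpolation=cv2.INTER_CUBIC))
```

```text
t 8.53 pos [0.5451 0.1452 0.2523] ywang -1.4925 fx [-0. -0. -1.] open 0.0852 F [-0.6  0.3  0.5] q6 1.678 q1 0.186
```

View pics/w8.png

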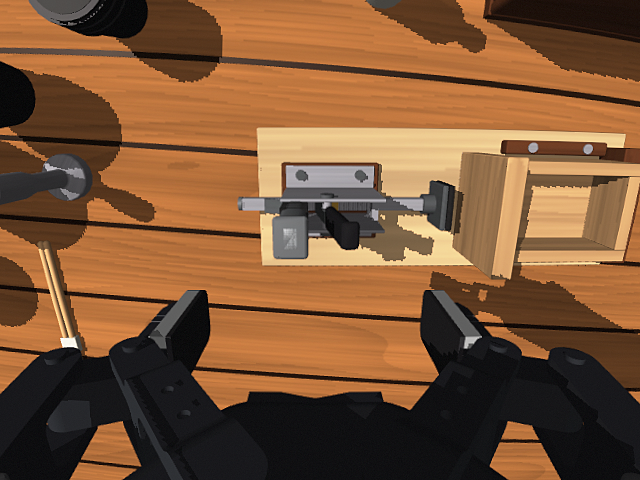

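View pics/w8a.png

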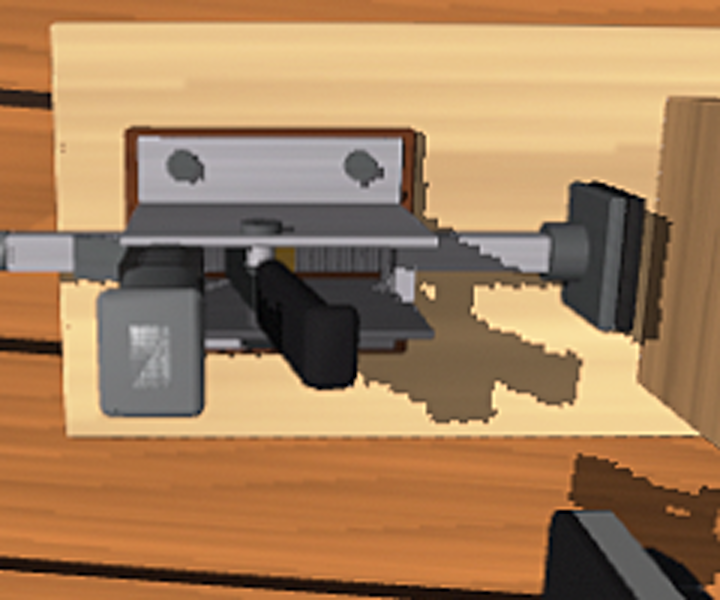

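Run:
```python
from h import *
s=load('w8');o=np.array([240,120])
p=[.5550,.0145,-1.4945]
c,n=np.cos(p[2]),np.sin(p[2])
def f(l,u,z):
    P=ray(s,np.array(u)/3-.33+o,z)
    print(l,(((P[:,:2]-p[:2])@np.array([[c,-n],[n,c]]))*1000).round(1).tolist(),P.mean(0).round(4))
f('handle',[[99,291],[204,291],[204,414],[102,414]],.168)
f('trig',[[303,308],[357,305],[355,386],[305,386]],.165)
f('plank',[[51,25],[68,436]],.018)
f('cheektop',[[122,243],[437,243]],.098)
f('tcp',proj(s,sense()['ee_pos'][None])*3-o*3+1,sense()['ee_pos'][2])
```

```text
handle [[-157.8, 15.8], [-135.0, 15.8], [-135.2, -12.3], [-158.0, -12.4]] [0.5456 0.1607 0.168 ]
trig [[-113.3, 11.3], [-101.4, 12.0], [-101.2, -6.7], [-112.5, -6.7]] [0.5493 0.1215 0.165 ]
plank [[-189.5, 74.7], [-189.1, -73.2]] [0.5414 0.2033 0.018 ]
cheektop [[-159.3, 14.0], [-71.0, 14.1]] [0.5602 0.1304 0.098 ]
tcp [[-131.1, 0.1]] [0.5451 0.1452 0.2523]
```

carry_out --moves '[{"x": 0.001,"y": 0.0015,"z": -0.03,"turn": 0.0,"claw": 1.0},{"x": 0.0,"y": 0.0,"z": -0.04,"turn": 0.0,"claw": 1.0},{"x": 0.0,"y": 0.0,"z": -0.04,"turn": 0.0,"claw": 1.0},{"x": 0.0,"y": 0.0,"z": -0.02,"turn": 0.0,"claw": 1.0},{"x": 0.0,"y": 0.0,"z": -0.004,"turn": 0.0,"claw": 1.0}]' --force 20

```text
time_s: 9.15
ee_pos: [0.545, 0.1467, 0.1168]
tcp_rot: [-0.028, -0.705, -0.027, 0.708]
force: [0.4, 0.1, 0.2]
opening: 0.0856
```

carry_out --moves '[{"x": 0.0,"y": 0.0,"z": 0.0,"turn": 0.0,"claw": 0.75},{"x": 0.0,"y": 0.0,"z": 0.0,"turn": 0.0,"claw": 0.75},{"x": 0.0,"y": 0.0,"z": 0.0,"turn": 0.0,"claw": 0.75}]'

```text
time_s: 9.52
ee_pos: [0.5468, 0.148, 0.1194]
tcp_rot: [0.028, 0.707, 0.028, -0.706]
force: [0.5, 0.6, -0.1]
opening: 0.0638
```

Run:
```python
from h import *
s=shot('wrist','w9'); st()
```

```text
t 9.57 pos [0.5466 0.148  0.1192] ywang -1.4910 fx [ 0.002  0.    -1.   ] open 0.0642 F [ 1.4 -0.1  0.1] q6 1.681 q1 0.190
```

View pics/w9.png

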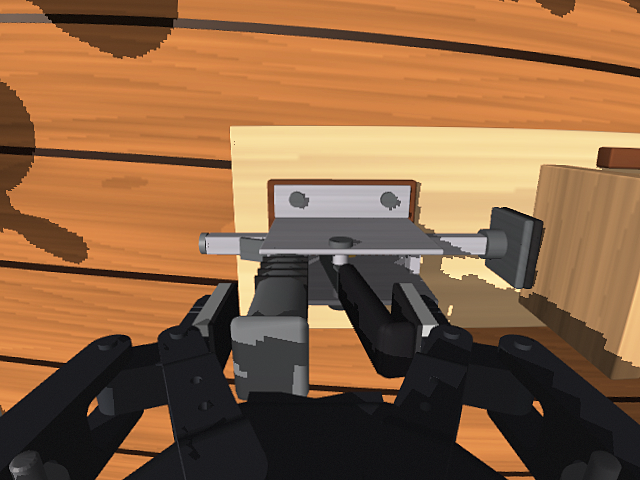

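carry_out --moves '[{"x": 0.0,"y": 0.0,"z": 0.0,"turn": 0.0,"claw": 0.6},{"x": 0.0,"y": 0.001,"z": 0.0,"turn": 0.0,"claw": 0.55},{"x": 0.0,"y": 0.002,"z": 0.0,"turn": 0.0,"claw": 0.5},{"x": 0.0,"y": 0.0,"z": 0.0,"turn": 0.0,"claw": 0.5}]'

```text
time_s: 10.07
ee_pos: [0.5463, 0.1507, 0.1186]
tcp_rot: [0.028, 0.707, 0.028, -0.706]
force: [-0.2, -2.2, 3.8]
opening: 0.043
```

Run:
```python
from h import *
s=shot('wrist','w10'); st()
```

```text
t 10.12 pos [0.5463 0.1508 0.1185] ywang -1.4908 fx [ 0.001 -0.    -1.   ] open 0.0428 F [ 0.  -2.5  2.9] q6 1.686 q1 0.195
```

View pics/w10.png

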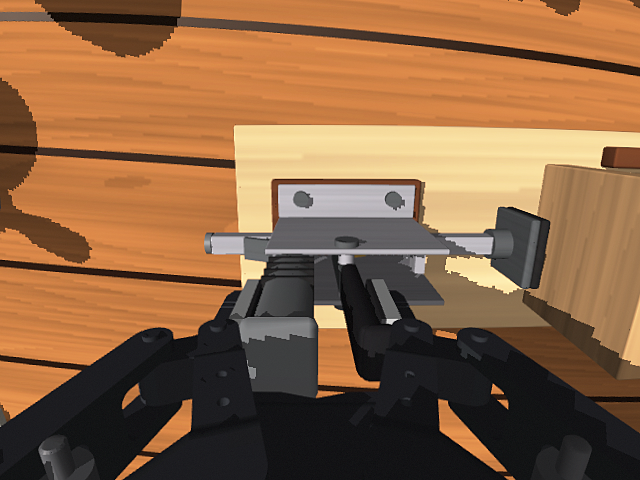

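carry_out --moves '[{"x": 0.0,"y": 0.002,"z": 0.0,"turn": 0.0,"claw": 0.45},{"x": 0.0,"y": 0.0015,"z": 0.0,"turn": 0.0,"claw": 0.4},{"x": 0.0,"y": 0.0,"z": 0.0,"turn": 0.0,"claw": 0.37},{"x": 0.0,"y": 0.0,"z": 0.0,"turn": 0.0,"claw": 0.37}]'

```text
time_s: 10.62
ee_pos: [0.546, 0.1543, 0.1194]
tcp_rot: [0.028, 0.707, 0.028, -0.706]
force: [-2.2, -0.3, 9.9]
opening: 0.035
```

Run:
```python
from h import *
s=shot('wrist','w11'); st()
```

```text
t 10.68 pos [0.5461 0.1543 0.1194] ywang -1.4908 fx [ 0.001 -0.    -1.   ] open 0.0352 F [-3.1 -0.5  9.7] q6 1.692 q1 0.201
```

View pics/w11.png

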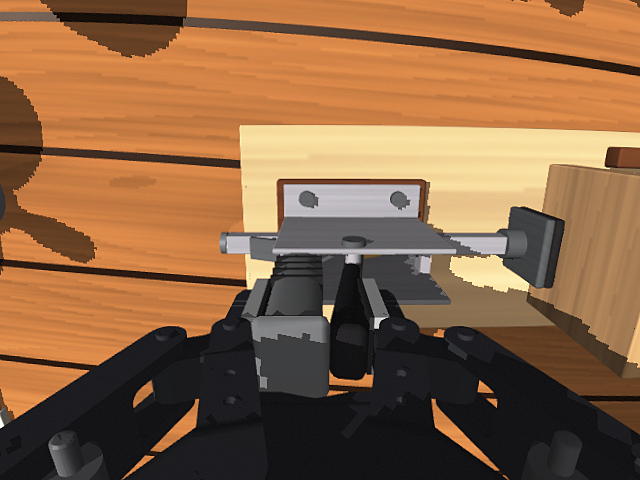

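```bash
cat > adv.py <<'E'
from h import *
p=[.5550,.0145,-1.4945]; c,n=np.cos(p[2]),np.sin(p[2])
def loc(s,u,z):
    P=ray(s,u,z); return ((P[:,:2]-p[:2])@np.array([[c,-n],[n,c]]))*1000
E
python3 - <<'E'
from adv import *
for f in ['w9','w10','w11']:
    a=cv2.imread('pics/%s.png'%f); cv2.imwrite('pics/%s_a.png'%f,cv2.resize(a[195:300,440:580],None,fx=4,fy=4,interpolation=cv2.INTER_CUBIC))
ims=[cv2.imread('pics/%s_a.png'%f) for f in ['w9','w10','w11']]
cv2.imwrite('pics/c1.png',cv2.resize(np.hstack(ims),None,fx=.47,fy=.47)); 
# bar rear end: 
for f,u in [('w9',(199,243)),('w10',(204,243)),('w11',(219.5,243))]:
    print(f,'bar rear',loc(load(f),[u],.038))
E
```

```text
w9 bar rear [[-209.35240724    0.75632668]]
w10 bar rear [[-208.48319235    0.60808282]]
w11 bar rear [[-202.05067207    0.40220014]]
```

View pics/c1.png

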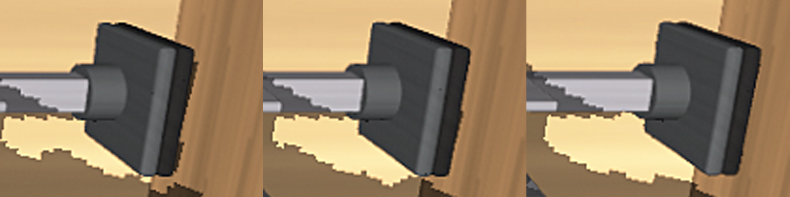

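carry_out --moves '[{"x": 0.0,"y": 0.0,"z": 0.0,"turn": 0.0,"claw": 0.6},{"x": 0.0,"y": 0.0,"z": 0.0,"turn": 0.0,"claw": 0.85},{"x": 0.0,"y": 0.0,"z": 0.0,"turn": 0.0,"claw": 0.85},{"x": 0.0,"y": 0.0,"z": 0.0,"turn": 0.0,"claw": 0.85},{"x": 0.0,"y": 0.0,"z": 0.0,"turn": 0.0,"claw": 0.85}]'

```text
time_s: 11.3
ee_pos: [0.5461, 0.1545, 0.1182]
tcp_rot: [-0.028, -0.707, -0.028, 0.707]
force: [0.2, 0.7, -0.3]
opening: 0.0722
```

Run:
```python
from h import *
s=shot('wrist','w12'); st()
```

```text
t 11.35 pos [0.5461 0.1544 0.1182] ywang -1.4909 fx [-0.  0. -1.] open 0.0730 F [ 0.1 -0.2  0.3] q6 1.692 q1 0.201
```

View pics/w12.png

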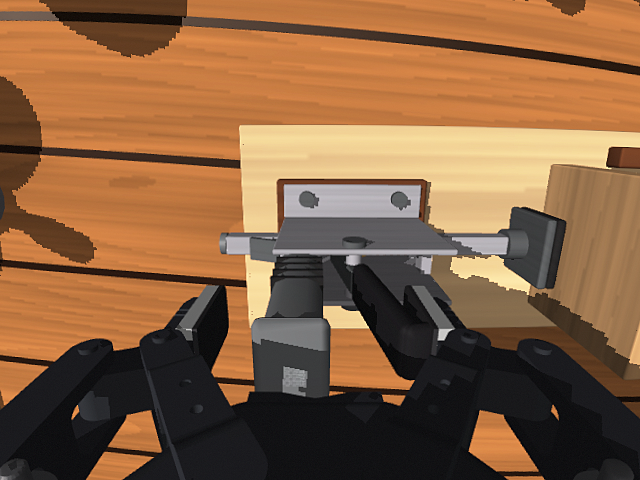

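Stroke 1 moved the bar about 7 mm, and it stayed there when the trigger reopened. Stroke 2:

carry_out --moves '[{"x": 0.0,"y": 0.0,"z": 0.0,"turn": 0.0,"claw": 0.65},{"x": 0.0,"y": 0.0,"z": 0.0,"turn": 0.0,"claw": 0.5},{"x": 0.0,"y": 0.0,"z": 0.0,"turn": 0.0,"claw": 0.37},{"x": 0.0,"y": 0.0,"z": 0.0,"turn": 0.0,"claw": 0.37},{"x": 0.0,"y": 0.0,"z": 0.0,"turn": 0.0,"claw": 0.37}]'

```text
time_s: 11.98
ee_pos: [0.5465, 0.1544, 0.1194]
tcp_rot: [0.028, 0.707, 0.028, -0.706]
force: [-0.9, 0.6, 7.7]
opening: 0.0357
```

Run:
```python
from h import *
s=shot('wrist','w13'); st()
```

```text
t 12.03 pos [0.5465 0.1544 0.1194] ywang -1.4907 fx [ 0.002 -0.    -1.   ] open 0.0356 F [-1.1 -0.4  6.2] q6 1.692 q1 0.201
```

View pics/w13.png

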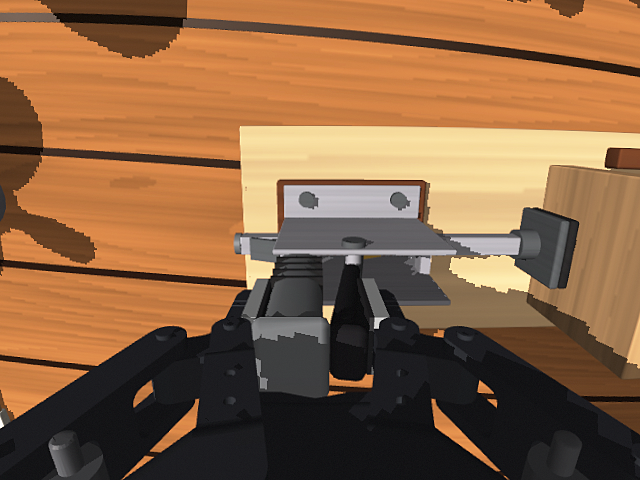

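carry_out --moves '[{"x": 0.0,"y": 0.0,"z": 0.0,"turn": 0.0,"claw": 0.2},{"x": 0.0,"y": 0.0,"z": 0.0,"turn": 0.0,"claw": 0.2}]'

```text
time_s: 12.28
ee_pos: [0.5465, 0.1544, 0.1194]
tcp_rot: [0.028, 0.707, 0.028, -0.706]
force: [-1.9, -0.5, 7.2]
opening: 0.0355
```

Run:
```python
from adv import *
s=shot('wrist','w14'); st()
a=s['frame'][:,:,::-1]
cv2.imwrite('pics/w14a.png',cv2.resize(a[195:300,190:590],None,fx=2,fy=2,interpolation=cv2.INTER_CUBIC))
print(loc(load('w13'),[(235,243)],.038))
```

```text
t 12.32 pos [0.5465 0.1544 0.1194] ywang -1.4906 fx [ 0.001 -0.    -1.   ] open 0.0349 F [-1.1 -0.   7.3] q6 1.692 q1 0.201
[[-191.80780785    0.92551726]]
```

View pics/w14a.png

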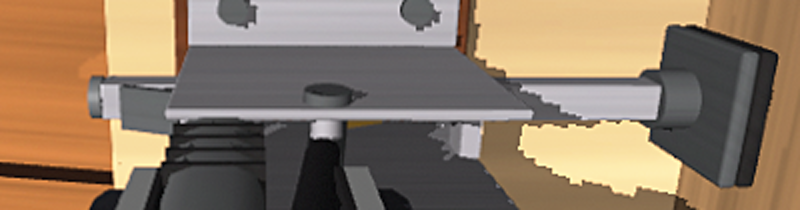

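carry_out --moves '[{"x": 0.0,"y": 0.0,"z": 0.0,"turn": 0.0,"claw": 0.6},{"x": 0.0,"y": 0.0,"z": 0.0,"turn": 0.0,"claw": 0.85},{"x": 0.0,"y": -0.003,"z": 0.0,"turn": 0.0,"claw": 0.85},{"x": 0.0,"y": -0.003,"z": 0.0,"turn": 0.0,"claw": 0.85},{"x": 0.0,"y": 0.0,"z": 0.0,"turn": 0.0,"claw": 0.75}]'

```text
time_s: 12.95
ee_pos: [0.546, 0.1482, 0.1183]
tcp_rot: [-0.028, -0.707, -0.028, 0.707]
force: [0.9, -0.6, -0.0]
opening: 0.0639
```

Run:
```python
from adv import *
s=shot('wrist','w15'); shot('scene','s15');st()
```

```text
t 13.05 pos [0.5461 0.1483 0.1183] ywang -1.4913 fx [ 0.  0. -1.] open 0.0646 F [ 0.4 -0.1 -0.1] q6 1.682 q1 0.190
```

View pics/w15.png

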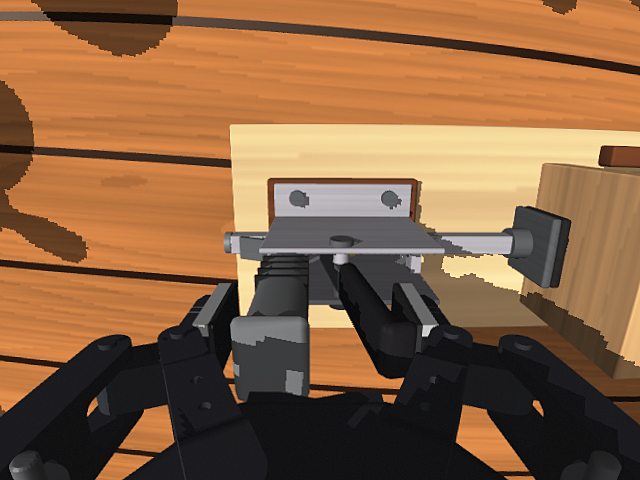

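carry_out --moves '[{"x": 0.0,"y": 0.0,"z": 0.0,"turn": 0.0,"claw": 0.6},{"x": 0.0,"y": 0.001,"z": 0.0,"turn": 0.0,"claw": 0.53},{"x": 0.0,"y": 0.0015,"z": 0.0,"turn": 0.0,"claw": 0.5},{"x": 0.0,"y": 0.0,"z": 0.0,"turn": 0.0,"claw": 0.5}]'

```text
time_s: 13.55
ee_pos: [0.5462, 0.1507, 0.1186]
tcp_rot: [0.028, 0.707, 0.028, -0.706]
force: [-1.0, -1.2, 3.6]
opening: 0.0425
```

carry_out --moves '[{"x": 0.0,"y": 0.001,"z": 0.0,"turn": 0.0,"claw": 0.47},{"x": 0.0,"y": 0.0005,"z": 0.0,"turn": 0.0,"claw": 0.46},{"x": 0.0,"y": 0.0,"z": 0.0,"turn": 0.0,"claw": 0.46}]'

```text
time_s: 13.92
ee_pos: [0.5461, 0.1523, 0.119]
tcp_rot: [0.028, 0.707, 0.028, -0.706]
force: [-1.5, -0.5, 7.6]
opening: 0.0393
```

carry_out --moves '[{"x": 0.0,"y": 0.001,"z": 0.0,"turn": 0.0,"claw": 0.43},{"x": 0.0,"y": 0.0005,"z": 0.0,"turn": 0.0,"claw": 0.42},{"x": 0.0,"y": 0.0,"z": 0.0,"turn": 0.0,"claw": 0.42}]'

```text
time_s: 14.3
ee_pos: [0.546, 0.1541, 0.1194]
tcp_rot: [0.028, 0.707, 0.028, -0.706]
force: [-3.2, -0.3, 9.8]
opening: 0.0356
```

Run:
```python
from adv import *
s=shot('wrist','w16'); st()
```

```text
t 14.35 pos [0.546  0.1541 0.1194] ywang -1.4908 fx [ 0.  0. -1.] open 0.0360 F [-3.8 -0.9 10.8] q6 1.691 q1 0.200
```

View pics/w16.png

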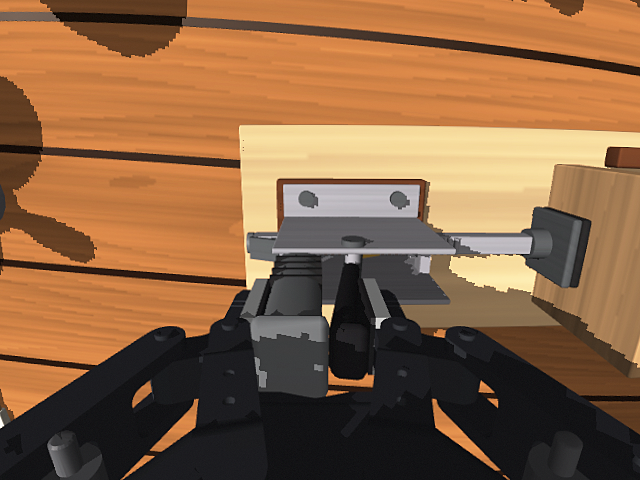

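carry_out --moves '[{"x": 0.0,"y": 0.0,"z": 0.0,"turn": 0.0,"claw": 0.6},{"x": 0.0,"y": 0.0,"z": 0.0,"turn": 0.0,"claw": 0.85},{"x": 0.0,"y": -0.003,"z": 0.0,"turn": 0.0,"claw": 0.85},{"x": 0.0,"y": -0.003,"z": 0.0,"turn": 0.0,"claw": 0.85},{"x": 0.0,"y": 0.0,"z": 0.0,"turn": 0.0,"claw": 0.75}]'

```text
time_s: 14.98
ee_pos: [0.546, 0.1476, 0.1182]
tcp_rot: [-0.028, -0.706, -0.028, 0.707]
force: [-0.4, -0.3, -0.1]
opening: 0.064
```

Run:
```python
from adv import *
s=shot('wrist','w17'); s2=shot('scene','s17');shot('top','t17');st()
a=s2['frame'][:,:,::-1]; b=load('t17')['frame'][:,:,::-1]
cv2.imwrite('pics/s17a.png',np.vstack([cv2.resize(a[210:290,210:370],None,fx=3.7,fy=3.7,interpolation=cv2.INTER_CUBIC),cv2.resize(b[210:290,260:420],None,fx=3.7,fy=3.7,interpolation=cv2.INTER_CUBIC)]))
```

```text
t 15.12 pos [0.5461 0.1479 0.1183] ywang -1.4912 fx [ 0.  0. -1.] open 0.0640 F [-0.1  0.5 -0.6] q6 1.681 q1 0.190
```

View pics/w17.png

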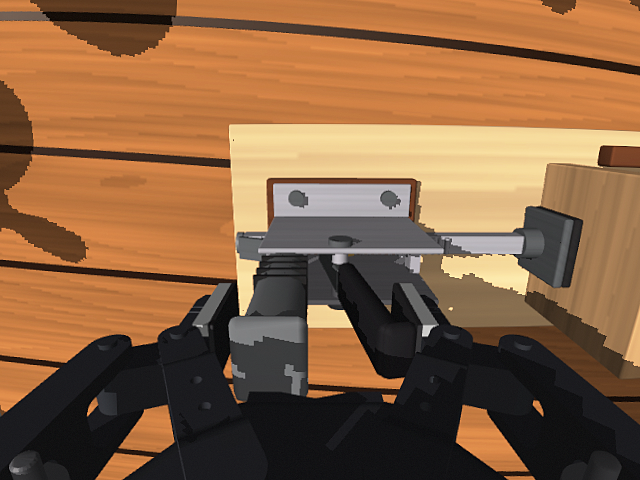

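View pics/s17a.png

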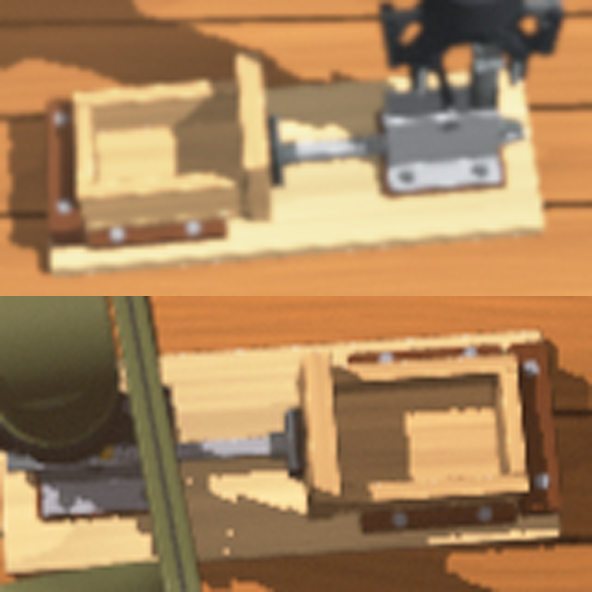

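Only a small gap is left. Stroke 4, in small tracked steps.

carry_out --moves '[{"x": 0.0,"y": 0.0,"z": 0.0,"turn": 0.0,"claw": 0.6},{"x": 0.0,"y": 0.001,"z": 0.0,"turn": 0.0,"claw": 0.54},{"x": 0.0,"y": 0.0005,"z": 0.0,"turn": 0.0,"claw": 0.53},{"x": 0.0,"y": 0.0,"z": 0.0,"turn": 0.0,"claw": 0.53}]' --force 20

```text
time_s: 15.62
ee_pos: [0.546, 0.1493, 0.1191]
tcp_rot: [0.028, 0.707, 0.028, -0.706]
force: [-1.9, -1.3, 6.8]
opening: 0.0454
```

carry_out --moves '[{"x": 0.0,"y": 0.0005,"z": 0.0,"turn": 0.0,"claw": 0.51},{"x": 0.0,"y": 0.0005,"z": 0.0,"turn": 0.0,"claw": 0.5},{"x": 0.0,"y": 0.0,"z": 0.0,"turn": 0.0,"claw": 0.5}]'

```text
time_s: 16.0
ee_pos: [0.546, 0.1505, 0.1195]
tcp_rot: [0.028, 0.707, 0.028, -0.706]
force: [-1.5, -0.7, 8.5]
opening: 0.0431
```

carry_out --moves '[{"x": 0.0,"y": 0.0005,"z": 0.0,"turn": 0.0,"claw": 0.485},{"x": 0.0,"y": 0.0005,"z": 0.0,"turn": 0.0,"claw": 0.475},{"x": 0.0,"y": 0.0,"z": 0.0,"turn": 0.0,"claw": 0.475}]'

```text
time_s: 16.38
ee_pos: [0.5459, 0.1509, 0.1196]
tcp_rot: [0.029, 0.707, 0.028, -0.706]
force: [-3.1, -3.5, 9.1]
opening: 0.0414
```

Run:
```python
from adv import *
s=shot('wrist','w18'); st()
a=load('w17')['frame'][:,:,::-1]; b=s['frame'][:,:,::-1]
cv2.imwrite('pics/w18a.png',np.vstack([cv2.resize(x[150:300,230:630],None,fx=2,fy=2,interpolation=cv2.INTER_CUBIC) for x in (a,b)]))
```

```text
t 16.43 pos [0.5459 0.151  0.1196] ywang -1.4906 fx [ 0.001 -0.001 -1.   ] open 0.0419 F [-2.8 -2.5  9.9] q6 1.687 q1 0.196
```

View pics/w18a.png

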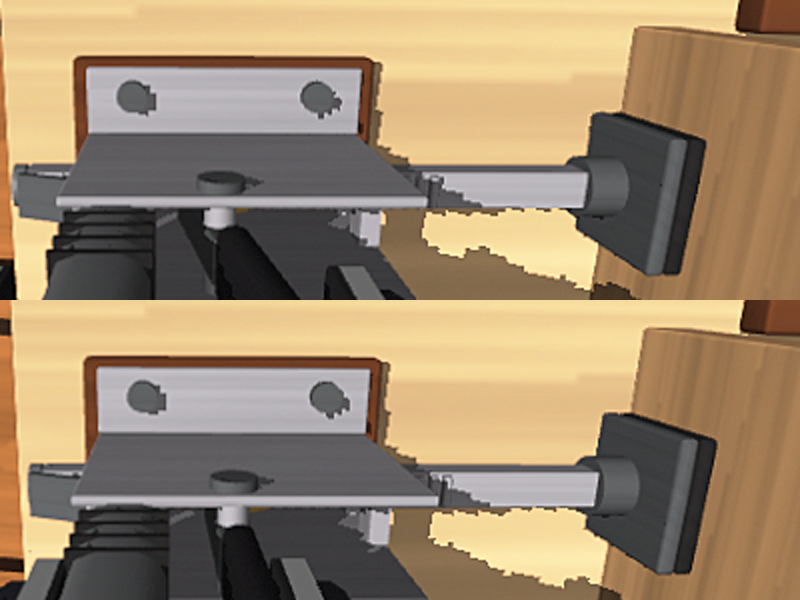

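carry_out --moves '[{"x": 0.0,"y": 0.0005,"z": 0.0,"turn": 0.0,"claw": 0.46},{"x": 0.0,"y": 0.0,"z": 0.0,"turn": 0.0,"claw": 0.45},{"x": 0.0,"y": 0.0,"z": 0.0,"turn": 0.0,"claw": 0.45}]'

```text
time_s: 16.8
ee_pos: [0.5459, 0.1511, 0.1196]
tcp_rot: [0.029, 0.707, 0.028, -0.706]
force: [-3.4, -4.7, 10.2]
opening: 0.0417
```

carry_out --moves '[{"x": 0.0,"y": -0.0006,"z": 0.0,"turn": 0.0,"claw": 0.43},{"x": 0.0,"y": 0.0,"z": 0.0,"turn": 0.0,"claw": 0.42},{"x": 0.0,"y": 0.0,"z": 0.0,"turn": 0.0,"claw": 0.42}]'

```text
time_s: 17.18
ee_pos: [0.5459, 0.1511, 0.1196]
tcp_rot: [0.028, 0.707, 0.028, -0.706]
force: [-3.1, -1.7, 9.2]
opening: 0.0418
```

Run:
```python
from adv import *
s=shot('wrist','w19'); shot('scene','s19');shot('top','t19');st(); print(sense()['wrist_torque'])
a=load('s19')['frame'][:,:,::-1]; b=load('t19')['frame'][:,:,::-1]
cv2.imwrite('pics/s19a.png',np.vstack([cv2.resize(a[210:290,210:370],None,fx=3.7,fy=3.7,interpolation=cv2.INTER_CUBIC),cv2.resize(b[210:290,260:420],None,fx=3.7,fy=3.7,interpolation=cv2.INTER_CUBIC)]))
```

```text
t 17.32 pos [0.5459 0.1511 0.1196] ywang -1.4908 fx [ 0.001 -0.    -1.   ] open 0.0420 F [-2.7 -2.3  8.6] q6 1.687 q1 0.196
[-0.364844    0.50181554 -0.05038425]
```

View pics/w19.png

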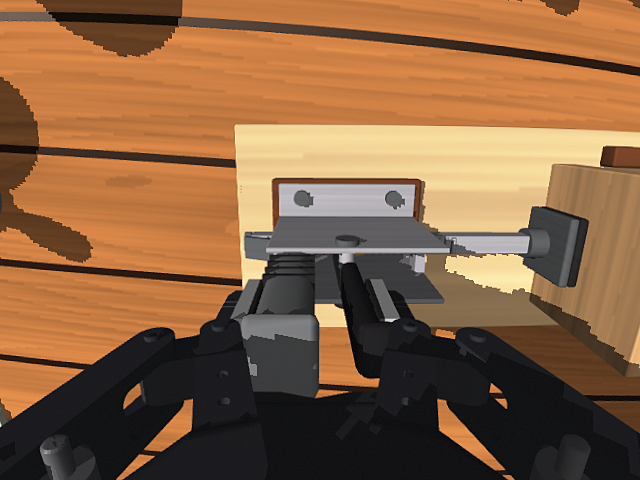

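View pics/s19a.png

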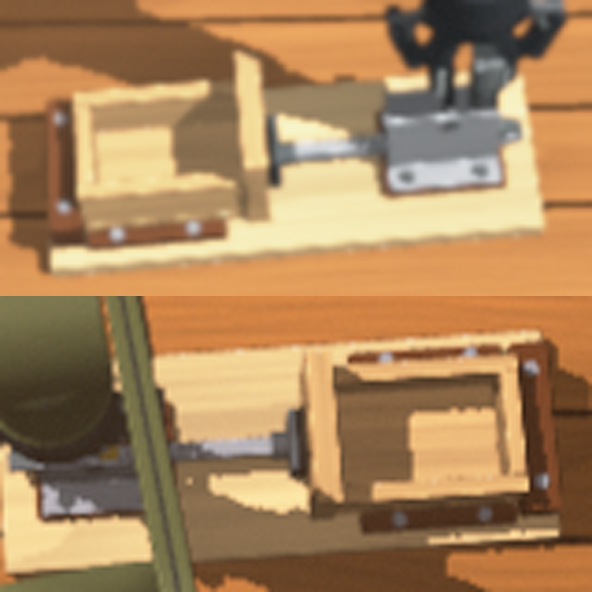

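carry_out --moves '[{"x": 0.0,"y": -0.0003,"z": 0.0,"turn": 0.0,"claw": 0.38},{"x": 0.0,"y": 0.0,"z": 0.0,"turn": 0.0,"claw": 0.35},{"x": 0.0,"y": 0.0,"z": 0.0,"turn": 0.0,"claw": 0.35},{"x": 0.0,"y": 0.0,"z": 0.0,"turn": 0.0,"claw": 0.35},{"x": 0.0,"y": 0.0,"z": 0.0,"turn": 0.0,"claw": 0.35}]'

```text
time_s: 17.95
ee_pos: [0.5459, 0.1511, 0.1196]
tcp_rot: [0.028, 0.707, 0.028, -0.706]
force: [-2.9, -0.8, 9.6]
opening: 0.0417
```

carry_out --moves '[{"x": 0.0,"y": 0.0,"z": 0.0,"turn": 0.0,"claw": 0.35},{"x": 0.0,"y": 0.0,"z": 0.0,"turn": 0.0,"claw": 0.35},{"x": 0.0,"y": 0.0,"z": 0.0,"turn": 0.0,"claw": 0.35},{"x": 0.0,"y": 0.0,"z": 0.0,"turn": 0.0,"claw": 0.35},{"x": 0.0,"y": 0.0,"z": 0.0,"turn": 0.0,"claw": 0.35}]'

```text
time_s: 18.58
ee_pos: [0.5459, 0.1511, 0.1196]
tcp_rot: [0.028, 0.707, 0.028, -0.706]
force: [-3.1, -1.0, 9.4]
opening: 0.0418
```

Run:
```python
from adv import *
s=shot('wrist','w20'); s2=shot('scene','s20'); st()
a=load('t19')
# board top corners and trough in top view
o=np.array([260,210])
f=lambda l,u,z:print(l,loc(a,np.array(u)/3.7-.36+o,z).round(1).tolist())
f('board top',[[303,352-296],[328,350-296],[340,503-296],[312,515-296]],.113)
f('trough back',[[515,356-296],[527,490-296]],.078)
cv2.imwrite('pics/s20a.png',cv2.resize(s2['frame'][200:300,200:400,::-1],None,fx=4,fy=4,interpolation=cv2.INTER_CUBIC))
b=a['frame'][:,:,::-1];cv2.imwrite('pics/t19b.png',cv2.resize(b[215:280,320:420],None,fx=7,fy=7,interpolation=cv2.INTER_CUBIC))
```

```text
t 18.68 pos [0.5459 0.1511 0.1196] ywang -1.4907 fx [ 0.001 -0.    -1.   ] open 0.0417 F [-3.7 -0.5  9.6] q6 1.686 q1 0.195
board top [[24.6, 51.4], [41.6, 51.7], [41.9, -53.0], [22.7, -59.9]]
trough back [[172.9, 46.4], [172.8, -47.3]]
```

View pics/s20a.png

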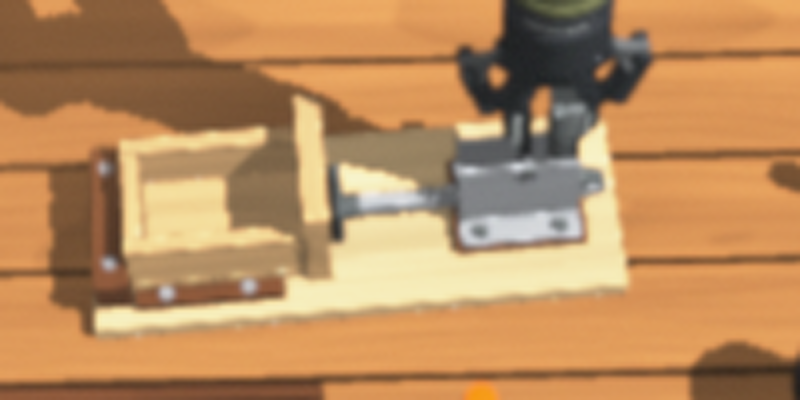

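View pics/t19b.png

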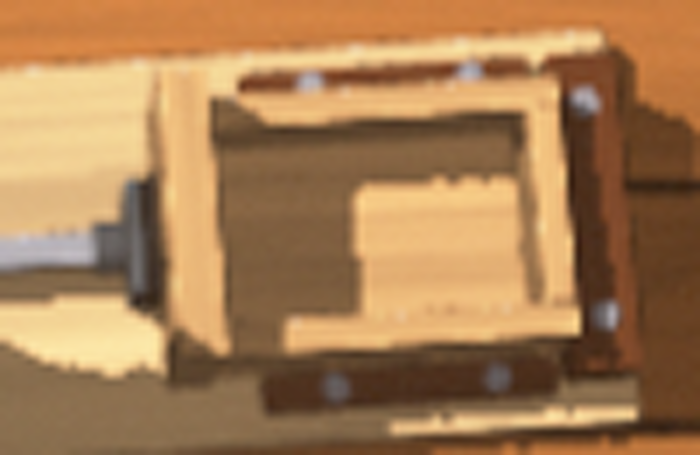

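Run:
```python
from h import *
st(); print(finish_job()); st()
```

```text
t 18.68 pos [0.5459 0.1511 0.1196] ywang -1.4907 fx [ 0.001 -0.    -1.   ] open 0.0417 F [-3.7 -0.5  9.6] q6 1.686 q1 0.195
the job is handed in; nothing more can be done
None
the job is handed in; nothing more can be done
```

The job is handed in at 18.7 s. The larger cedar board stands on the plank across the trough's open end, and the gripper is still squeezing trigger and handle together at its 20 N setting.

**What I did:** I gripped the board, stood it about 3.5 mm short of the trough and let go. Then I moved the bar with the trigger only. Strokes 1 to 3 went all the way, and stroke 4 stalled partway.

**Checks that agreed:**
- **Pressure:** on stroke 4 the fingers stalled at an opening of 41.7 mm and stayed there for over a second. Full strokes went to about 35.5 mm, so something is resisting the trigger, and the board is the likely cause.
- **Balance on the handle:** the sideways force at the wrist was only about 1 N, so handle and trigger carry nearly the same load. From the 20 N grip and the clamp's stated ratio I estimate 26 to 36 N at the pad. I could not measure that force directly.
- **Board position:** the last scene view shows the board upright with the pad against it. Before release, the wrist view put its centre within about 1 mm of the plank's centreline.

**Checks that disagreed or were weaker:**
- **Last top view:** the board's front face reads about 42 mm along the plank instead of 45. The trough's back reads about 2 mm short in the same view, so I put this down to calibration.
- **Board's near end:** its two top corners gave widths of 105 and 111 mm instead of 104. I took that as a blurred corner pick.
- **Upward force at the wrist:** about 9 to 10 N remained, probably friction from the finger pads swinging as they close.
- **First two move calls:** they were refused because of their format and nothing moved.

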